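# Feel along a row of drilled holes for burrs

## Task

The holes in the thin aluminium strip held in the vice have just been drilled: feel them for burrs. With the fingers closed and pointing straight down, run the fingertips along the top of the strip over the middle of the row of holes, from the hole nearest the vice to the one nearest the free end, in one unbroken stroke and with a light touch so that the strip hardly bends, then take the hand away. Only touch the strip, do not pinch or lift it, and leave everything lying around it where it is.

Things in the scene. Friction and masses are not known exactly. Their poses are not given: they have to be found in the camera images.
- vice: heavy dark-red cast bench vice bolted to the bench, jaws 115 mm wide, shut on the strip; origin under its base, z up, y along the jaws towards the strip's free end, x from the screw handle to the anvil at the back. Jaw tops lie 186 mm above the bench, the rest of the vice lower (the bolt on its anvil reaches 192 mm). Turned up to 0.35 rad either way
- strip: free length of a plain aluminium strip, 25 mm wide, 3 mm thick, 240 mm long, clamped flat in the vice, its upper face level and flush with the jaw tops (186 mm above the bench). Origin on the upper face's centre line at the side of the jaws; x along the strip to the free end, y across, z up. Five 10 mm holes lie on the centre line at x = 75, 111, 147, 183 and 219 mm
- free_end (a point): middle of the strip's free end, at its upper face, 240 mm from the jaws and 186 mm above the bench at rest. The strip gives like a spring hinged at the jaws and returns by itself: pressed down at a metres from the jaws it yields with 25/a^2 N/m (about 4.4 N per mm at the first hole, 0.5 N per mm at the last)
- hole1 (a point): centre of hole 1 at the strip's upper face, counted from the vice (75 mm from the jaws); 10 mm across
- hole2 (a point): centre of hole 2 at the strip's upper face, counted from the vice (111 mm from the jaws); 10 mm across
- hole3 (a point): centre of hole 3 at the strip's upper face, counted from the vice (147 mm from the jaws); 10 mm across
- hole4 (a point): centre of hole 4 at the strip's upper face, counted from the vice (183 mm from the jaws); 10 mm across
- hole5 (a point): centre of hole 5 at the strip's upper face, counted from the vice (219 mm from the jaws); 10 mm across, the last before the free end, 21 mm from it
- hammer: claw hammer, red shaft with black grip, 270 mm long, head 135 mm, lying on its side on the bench; x along the handle towards the head; bystander, to be left alone
- punch: centre punch, 100 mm long, 10 mm square with a pointed end at +x, lying on the bench; bystander, to be left alone
- file: flat file with a wooden handle, 295 mm long, 24 mm high, lying on the bench; origin near its middle, x towards the blade's end; bystander, to be left alone
- vblock: steel V-block, 60 x 45 x 42 mm, on the bench, often under the strip; bystander, to be left alone
- oil: white plastic oil bottle with black cap, 54 mm diameter, 135 mm tall, standing on the bench; bystander, to be left alone
- tub: clear open plastic tub of screws, 150 x 200 x 75 mm, on the bench; bystander, to be left alone
- rotary: grey battery rotary tool with a small cutting disc, 200 mm long, 50 mm high, lying on the bench; x towards the disc; bystander, to be left alone
- bolt: loose hex bolt standing on its head on the small anvil behind the vice's jaws, 22 mm across, 44 mm tall, origin at its foot (bystander, to be left alone)

How it is judged (in metres and radians):
On the way, in this order (a step that is already met when the one before it is completed fails the run):
1. fingertips touch the strip at hole 1 (hand within 9 mm along and 14 mm across) (contact force between the fingers and strip above 0.3 N and x of the grasp point in the frame of strip between 0.0662 and 0.0838 m and y of the grasp point in the frame of strip between -0.014 and 0.014 m), for 0.05 s.
2. fingertips still touch the strip midway between holes 1 and 2 (contact force between the fingers and strip above 0.3 N and x of the grasp point in the frame of strip between 0.0842 and 0.1018 m and y of the grasp point in the frame of strip between -0.014 and 0.014 m), for 0.05 s.
3. fingertips touch the strip at hole 2 (hand within 9 mm along and 14 mm across) (contact force between the fingers and strip above 0.3 N and x of the grasp point in the frame of strip between 0.1022 and 0.1198 m and y of the grasp point in the frame of strip between -0.014 and 0.014 m), for 0.05 s.
4. fingertips still touch the strip midway between holes 2 and 3 (contact force between the fingers and strip above 0.3 N and x of the grasp point in the frame of strip between 0.1202 and 0.1378 m and y of the grasp point in the frame of strip between -0.014 and 0.014 m), for 0.05 s.
5. fingertips touch the strip at hole 3 (hand within 9 mm along and 14 mm across) (contact force between the fingers and strip above 0.3 N and x of the grasp point in the frame of strip between 0.1382 and 0.1558 m and y of the grasp point in the frame of strip between -0.014 and 0.014 m), for 0.05 s.
6. fingertips still touch the strip midway between holes 3 and 4 (contact force between the fingers and strip above 0.3 N and x of the grasp point in the frame of strip between 0.1562 and 0.1738 m and y of the grasp point in the frame of strip between -0.014 and 0.014 m), for 0.05 s.
7. fingertips touch the strip at hole 4 (hand within 9 mm along and 14 mm across) (contact force between the fingers and strip above 0.3 N and x of the grasp point in the frame of strip between 0.1742 and 0.1918 m and y of the grasp point in the frame of strip between -0.014 and 0.014 m), for 0.05 s.
8. fingertips still touch the strip midway between holes 4 and 5 (contact force between the fingers and strip above 0.3 N and x of the grasp point in the frame of strip between 0.1922 and 0.2098 m and y of the grasp point in the frame of strip between -0.014 and 0.014 m), for 0.05 s.
9. fingertips touch the strip at hole 5 (hand within 9 mm along and 14 mm across) (contact force between the fingers and strip above 0.3 N and x of the grasp point in the frame of strip between 0.2102 and 0.2278 m and y of the grasp point in the frame of strip between -0.014 and 0.014 m), for 0.05 s.
At the end, for the whole second after the job is handed in: After the stroke the strip has sprung back level (free end within 4 mm of its resting height) and is still, the hand is off it, and the hammer, punch, file, V-block, oil bottle, tub, rotary tool and bolt are within 15 mm of where they stood (z of free_end in the frame of vice between 0.182 and 0.19 m and angular speed of strip below 0.05 rad/s and distance of each of hammer, punch, file, vblock, oil, tub, rotary, bolt from where it was at the start of the episode below 0.015 m); the robot touches nothing.
It fails at once if the fingers press, pinch or catch the strip with more than 15 N (contact force between the fingers and strip above 15 N).
It fails at once if the free end of the strip is bent down by more than 14 mm (z of free_end in the frame of vice below 0.172 m).
It fails at once if the free end of the strip is lifted by more than 7 mm (z of free_end in the frame of vice above 0.193 m).
It fails at once if any of the things lying around is knocked, pushed or lifted (moved more than 15 mm) (distance of any of hammer, punch, file, vblock, oil, tub, rotary, bolt from where it was at the start of the episode above 0.015 m).
It also fails if it takes over 45 s, if anything falls off the work surface, if the arm or the gripper's body presses on something with over 40 N, if the wrist force passes 120 N, or if a joint passes its speed limit or range.

## Robot

A 6-joint arm with a two-finger parallel gripper is mounted at the origin on the work surface. World frame = base frame: x ahead of the robot, y to its left, z up, the work surface at z = 0. Lengths are in mm, angles in rad, forces in N, time in s.
With the tool pointing down it reaches from about 275 to 825 mm from the base axis. Payload 4.9 kg.
Tool frame: the origin (TCP) lies midway between the tips of the shut fingers; the grasp point (between the pads) lies 19 mm behind it (ctrl.grip_depth is the z of the grasp point in the tool frame, in mm); z points along the fingers, y is the line along which they close (so a half turn about z gives the same grasp; the last joint's range is limited). The gripper opens to 85 mm and grips with 20 to 120 N. Pads are 22 mm wide; open, the fingers measure 114 mm over their backs; the gripper's body (76 mm by 85 mm) begins 54 mm behind the grasp point. The pads swing forward as they close: fully open they stand 13 mm farther back than shut.
Start: joints at [1.096, 0.326, -0.193, 1.052, 0, 1.437], TCP at [183.828, 518.388, 231.281] pointing down, gripper open.
Joint ranges: [-2.65, 2.65], [-0.97, 1.79], [-1.3, 1.35], [-1.93, 2.1], [-1.47, 1.37], [-3.14, 3.14]. Speed limits (rad/s): [2.57, 2.57, 3.14, 3.14, 3.14, 3.14].

## Interface

Orientations are given as a 3x3 rotation matrix whose columns are the frame's x, y, z axes.
In Python, from workcell import read_state, eyes, workorder, ctrl gives the robot as it stands. The module is installed in compiled form; this text tells all that it offers.
- The arm moves only by the tool apply_moves, never from a script. Its argument "motion" is a list of rows, each an object of numbers: "fingers": the opening, from 0 (shut) to 1 (fully open); "dx", "dy", "dz": the shift along the tool's x, y, z in cm; "ax", "ay", "az": the turn, a rotation vector about the tool's x, y, z in rad. In form: [{"fingers": .., "dx": .., "dy": .., "dz": .., "ax": .., "ay": .., "az": ..}, ...]. A call has 1 to 8 rows; each row is the pose to reach, as a shift and turn from the pose commanded when the call began, along the tool's axes at that moment; what a row does not reach only later rows make up. A row lasts 1/10 s, in which the tool goes at most 50 mm and 8.59 degrees, less where a joint would pass 70% of its speed; a pose out of reach is approached as far as the arm can. A call with a gripper value outside its range is refused whole. The fingers move at their own pace and stop on an object; "grip_force" is the grip in N (left out, the last holds). Time passes only in rows, so rows that repeat a pose let the fingers close. It gives the time, the measured TCP pose, the force, the opening and the grip force at its end, in the units of the state.
- read_state(): the state, without advancing time (a new reading comes with each control period).
- eyes.grab_frame(name): name is "side" or "top"; returns (picture, depth): 480x640x3 uint8, blue, green, red; 480x640 float32, mm along the optical axis (not along the pixel's ray), 0 where there is no reading.
- eyes.camera_model(name): a dict with "intrinsics" (3x3 intrinsics, pixels), "D" ([k1, k2, p1, p2, k3] as OpenCV has them; the pictures are not rectified), "R" (3x3) and "t" (3): a world point X has camera coordinates R X + t. Camera axes: x right, y down, z forward; pixel columns grow to the right and rows downward; lengths in mm; the calibration is good to about 2 mm. A picture is of the moment at which its call begins. camera_model takes no time and is no camera call.
- workorder.sign_off(): hands the job in; it is judged then, once.
The state is a dict: "time_s": time; "joint_positions": joint angles; "dq": joint speeds; "effort": joint torques, N m; "eef_pos": TCP position; "ee_rot": TCP orientation; "ft_force": force on the tool from outside, world axes, zero at the start; "moment": the same for the moment, N m; "grip_width": finger opening in mm; "grip_force": force on a finger pad.
Only numpy, scipy, OpenCV 4.12 (cv2) and the standard library are available. Lean on these libraries where they do the work, as an engineer would, in place of code of your own. Each camera call takes 0.05 s, during which the arm holds its last target. There are 200 camera calls.

## Working session

There is one attempt and no reset: what is moved stays moved. The work goes in short steps, Python scripts to look and compute and a tool call to move; the robot and the scene stay as the last step left them, time stands still between calls to the robot, and variables do not carry over. Pictures are saved under pics/ and viewed, at most 10 in all, crops included, and the job is handed in when it is done.

Besides the shell and the picture viewer there is one more tool, called after "Emit:" as name([rows], argument=value, ...), one row to a line, values as JSON. apply_moves: Moves the arm, as the interface text tells. Its arguments: {"type":"object","properties":{"motion":{"type":"array","items":{"type":"object","properties":{"fingers":{"type":"number"},"dx":{"type":"number"},"dy":{"type":"number"},"dz":{"type":"number"},"ax":{"type":"number"},"ay":{"type":"number"},"az":{"type":"number"}}}},"grip_force":{"type":"number"}},"required":["motion"]}

```bash
mkdir -p pics
python3 - <<'E'
from workcell import read_state, eyes, ctrl
import cv2,numpy as np
for n in("top","side"):
    p,d=eyes.grab_frame(n); cv2.imwrite(f"pics/{n}0.png",p); np.save(f"pics/{n}0.npy",d)
    c=eyes.camera_model(n); print(n,c)
s=read_state(); print(s['time_s'],s['eef_pos'],s['ee_rot'],s['ft_force'],s['grip_width'],ctrl.grip_depth)
E
```

```text
top {'intrinsics': array([[542.48595099,   0.        , 315.17530433],
       [  0.        , 542.48595099, 242.24016955],
       [  0.        ,   0.        ,   1.        ]]), 'D': array([0.00435779, 0.        , 0.        , 0.        , 0.        ]), 'R': array([[ 0.0072212 , -0.9999644 , -0.00436446],
       [-0.99311092, -0.0066611 , -0.11698858],
       [ 0.11695535,  0.00517919, -0.99312367]]), 't': array([  90.41024586,  571.02554388, 1083.95267291])}
side {'intrinsics': array([[496.08528476,   0.        , 309.61045861],
       [  0.        , 496.08528476, 236.50447533],
       [  0.        ,   0.        ,   1.        ]]), 'D': array([0.04533335, 0.        , 0.        , 0.        , 0.        ]), 'R': array([[ 0.88897755, -0.45741219,  0.02220391],
       [-0.27004385, -0.56275327, -0.78127145],
       [ 0.36985841,  0.68853674, -0.62379637]]), 't': array([-434.8044486 ,  326.29897011,  742.21052192])}
0.1 [183.57186039 517.88690845 230.56130795] [[-9.42487702e-01  3.34240023e-01 -7.34557504e-04]
 [ 3.34240760e-01  9.42486649e-01 -1.42530188e-03]
 [ 2.15917707e-04 -1.58884855e-03 -9.99998714e-01]] [ 0.57741319 -0.5921581   0.09169415] 85.4107438754632 -18.700000000000003
```

View pics/top0.png

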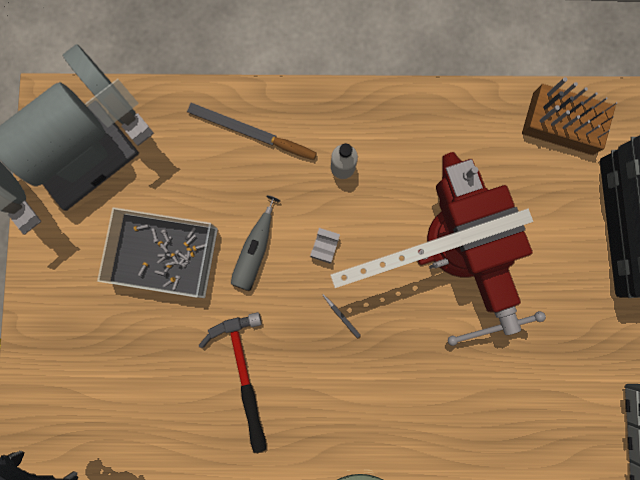

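View pics/side0.png

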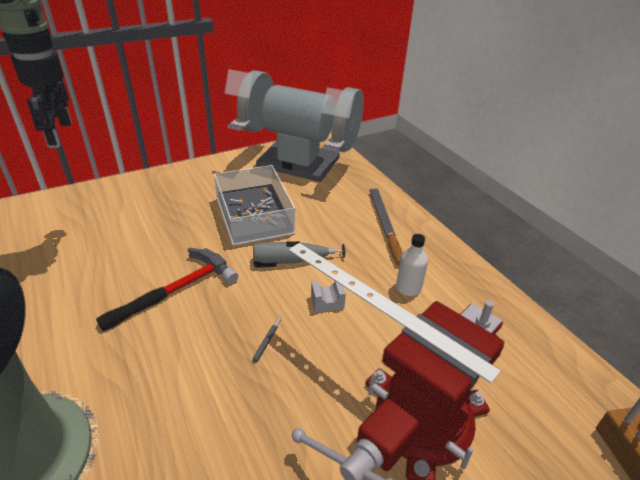

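The top view shows the strip running from about (532,215) in the jaws to its free end at (332,281). The holes sit near (420,252), (401,258), (382,265), (363,271) and (344,277). The side view shows the space above the strip is clear.

```bash
cat > h.py <<'E'
import cv2,numpy as np
from workcell import eyes
def onplane(n,px,z):
    c=eyes.camera_model(n); u=cv2.undistortPoints(np.float64(px).reshape(-1,1,2),c['intrinsics'],c['D'])[:,0]
    r=np.c_[u,np.ones(len(u))]@c['R']; o=-c['R'].T@c['t']
    return o+r*((z-o[2])/r[:,2])[:,None]
def holes(n,p,approx):
    g=cv2.cvtColor(p,cv2.COLOR_BGR2GRAY).astype(float); out=[]
    for x,y in approx:
        x0,y0=int(round(x))-5,int(round(y))-5
        w=g[y0:y0+11,x0:x0+11]; yy,xx=np.mgrid[y0:y0+11,x0:x0+11]
        k=(np.hypot(xx-x,yy-y)<4.5)*np.clip(np.percentile(w,75)-25-w,0,None)
        out.append((np.sum(k*xx)/k.sum(),np.sum(k*yy)/k.sum()))
    return np.array(out)
E
python3 - <<'E'
import cv2,numpy as np
from h import *
A={'top':[(420,252),(401,258),(382,265),(363,271),(344,277)],'side':[(369.5,295),(352,283.5),(335,272),(319,261.5),(303.5,251.5)]}
for n in A:
    p=cv2.imread(f'pics/{n}0.png');d=np.load(f'pics/{n}0.npy')
    h=holes(n,p,A[n]); P=onplane(n,h,186)
    print(n,h.round(1).tolist(),P.round(1).tolist(),np.linalg.norm(np.diff(P,axis=0),axis=1).round(1))
    c=eyes.camera_model(n)
    for q in (h[:-1]+h[1:])/2:   # depth check between holes
        z=d[int(round(q[1])),int(round(q[0]))]
        u=cv2.undistortPoints(q.reshape(1,1,2),c['intrinsics'],c['D'])[0,0]
        print((c['R'].T@(z*np.r_[u,1]-c['t'])).round(1))
a=np.vstack([cv2.resize(cv2.imread('pics/top0.png')[235:295,320:480],(800,300),interpolation=2),cv2.resize(cv2.imread('pics/side0.png')[240:300,285:445],(800,300),interpolation=2)])
cv2.imwrite('pics/c1.png',a)
E
```

```text
top [[420.4, 251.1], [401.4, 257.7], [382.2, 264.0], [363.0, 270.5], [343.7, 277.1]] [[537.8, -93.0, 186.0], [525.9, -59.3, 186.0], [514.6, -25.2, 186.0], [502.8, 8.8, 186.0], [490.9, 42.9, 186.0]] [35.7 35.9 36.  36.1]
[531.9 -76.2 185.5]
[520.2 -42.2 186.1]
[508.7  -8.3 185.2]
[496.9  25.8 185.4]
side [[369.7, 294.2], [351.6, 282.6], [334.7, 271.4], [317.9, 261.2], [302.4, 251.5]] [[539.4, -94.4, 186.0], [527.7, -60.3, 186.0], [516.4, -26.1, 186.0], [503.7, 7.6, 186.0], [491.8, 40.6, 186.0]] [36.  36.  36.  35.1]
[533.2 -78.2 186.7]
[521.2 -44.9 187.6]
[509.6 -10.3 186.9]
[498.1  24.5 185.4]
```

View pics/c1.png

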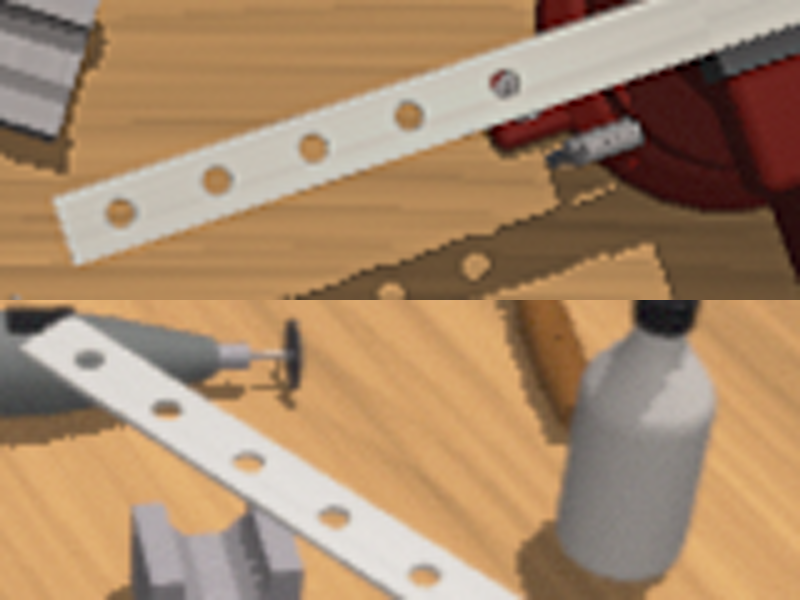

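Both cameras agree to within 2 mm, the hole spacing comes out at 36 mm, and the measured height is about 186 mm. I'll take hole 1 at (538.6, -93.7) and hole 5 at (491.3, 41.8). Next I'll go above hole 1 with the fingers closing.

Emit:
apply_moves([
  {"fingers": 0,"dx": -3.4,"dy": -2.9,"dz": -0.5},
  {"fingers": 0,"dx": -6.7,"dy": -5.7,"dz": -1},
  {"fingers": 0,"dx": -10.1,"dy": -8.6,"dz": -1},
  {"fingers": 0,"dx": -13.5,"dy": -11.5,"dz": -1},
  {"fingers": 0,"dx": -16.8,"dy": -14.3,"dz": -1},
  {"fingers": 0,"dx": -20.2,"dy": -17.2,"dz": -1},
  {"fingers": 0,"dx": -23.6,"dy": -20.0,"dz": -1},
  {"fingers": 0,"dx": -26.9,"dy": -22.9,"dz": -1},
])

```text
invalid input at $.motion[0]: expected keys fingers, dx, dy, dz, ax, ay, az
```

Emit:
apply_moves([
  {"fingers": 0,"dx": -3.4,"dy": -2.9},
  {"fingers": 0,"dx": -6.7,"dy": -5.7},
  {"fingers": 0,"dx": -10.1,"dy": -8.6},
  {"fingers": 0,"dx": -13.5,"dy": -11.5},
  {"fingers": 0,"dx": -16.8,"dy": -14.3},
  {"fingers": 0,"dx": -20.2,"dy": -17.2},
  {"fingers": 0,"dx": -23.6,"dy": -20.0},
  {"fingers": 0,"dx": -27.0,"dy": -22.9},
])

```text
invalid input at $.motion[0]: expected keys fingers, dx, dy, dz, ax, ay, az
```

Emit:
apply_moves([
  {"fingers": 0,"az": -0.13},
  {"fingers": 0,"az": -0.26},
  {"fingers": 0,"az": -0.39},
  {"fingers": 0,"az": -0.52},
  {"fingers": 0,"az": -0.64},
  {"fingers": 0,"az": -0.675},
  {"fingers": 0,"az": -0.675},
  {"fingers": 0,"az": -0.675},
])

```text
invalid input at $.motion[0]: expected keys fingers, dx, dy, dz, ax, ay, az
```

Run:
```python
from workcell import read_state, eyes
import cv2,numpy as np
s=read_state(); print(s['time_s'],s['eef_pos'],s['ee_rot'].round(4) if hasattr(s['ee_rot'],'round') else s['ee_rot'],s['ft_force'],s['grip_width'])
p,_=eyes.grab_frame('side'); q,_=eyes.grab_frame('top')
cv2.imwrite('pics/a1.png',np.hstack([cv2.resize(p[130:430,240:540],(400,400)),cv2.resize(q[130:430,280:580],(400,400))]))
```

```text
0.1 [183.57186039 517.88690845 230.56130795] [[-9.425e-01  3.342e-01 -7.000e-04]
 [ 3.342e-01  9.425e-01 -1.400e-03]
 [ 2.000e-04 -1.600e-03 -1.000e+00]] [ 0.57741319 -0.5921581   0.09169415] 85.4107438754632
```

View pics/a1.png

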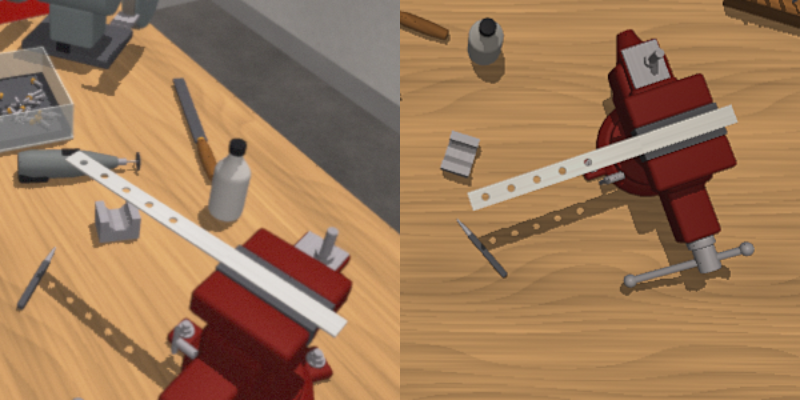

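The calls were refused because every row needs all seven keys. The picture shows the same scene with nothing moved, so I'll send the moves again with full rows.

Emit:
apply_moves([
  {"fingers": 0,"dx": -3.4,"dy": -2.9,"dz": -0.5,"ax": 0,"ay": 0,"az": 0},
  {"fingers": 0,"dx": -6.7,"dy": -5.7,"dz": -1,"ax": 0,"ay": 0,"az": 0},
  {"fingers": 0,"dx": -10.1,"dy": -8.6,"dz": -1,"ax": 0,"ay": 0,"az": 0},
  {"fingers": 0,"dx": -13.5,"dy": -11.5,"dz": -1,"ax": 0,"ay": 0,"az": 0},
  {"fingers": 0,"dx": -16.8,"dy": -14.3,"dz": -1,"ax": 0,"ay": 0,"az": 0},
  {"fingers": 0,"dx": -20.2,"dy": -17.2,"dz": -1,"ax": 0,"ay": 0,"az": 0},
  {"fingers": 0,"dx": -23.6,"dy": -20.0,"dz": -1,"ax": 0,"ay": 0,"az": 0},
  {"fingers": 0,"dx": -26.9,"dy": -22.9,"dz": -1,"ax": 0,"ay": 0,"az": 0},
])

```text
time_s: 1.0
eef_pos: [361.4, 211.1, 241.4]
ee_rot: [[-0.943, 0.334, 0.001], [0.334, 0.943, 0.0], [-0.0, 0.0, -1.0]]
ft_force: [0.1, -0.4, 0.4]
grip_width: 0.1
grip_force: 0.0
```

Emit:
apply_moves([
  {"fingers": 0,"dx": -3.4,"dy": -2.9,"dz": 0,"ax": 0,"ay": 0,"az": 0},
  {"fingers": 0,"dx": -6.7,"dy": -5.7,"dz": 0,"ax": 0,"ay": 0,"az": 0},
  {"fingers": 0,"dx": -10.1,"dy": -8.6,"dz": 0,"ax": 0,"ay": 0,"az": 0},
  {"fingers": 0,"dx": -13.5,"dy": -11.5,"dz": 0,"ax": 0,"ay": 0,"az": 0},
  {"fingers": 0,"dx": -16.8,"dy": -14.3,"dz": 0,"ax": 0,"ay": 0,"az": 0},
  {"fingers": 0,"dx": -20.2,"dy": -17.2,"dz": 0,"ax": 0,"ay": 0,"az": 0},
  {"fingers": 0,"dx": -23.6,"dy": -20.0,"dz": 0,"ax": 0,"ay": 0,"az": 0},
  {"fingers": 0,"dx": -27.0,"dy": -22.9,"dz": 0,"ax": 0,"ay": 0,"az": 0},
])

```text
time_s: 1.8
eef_pos: [539.3, -95.1, 241.2]
ee_rot: [[-0.942, 0.335, -0.0], [0.335, 0.942, 0.0], [0.0, 0.0, -1.0]]
ft_force: [0.5, 0.5, -0.7]
grip_width: -0.2
grip_force: 0.0
```

Emit:
apply_moves([
  {"fingers": 0,"dx": 0,"dy": 0,"dz": 0,"ax": 0,"ay": 0,"az": -0.13},
  {"fingers": 0,"dx": 0,"dy": 0,"dz": 0,"ax": 0,"ay": 0,"az": -0.26},
  {"fingers": 0,"dx": 0,"dy": 0,"dz": 0,"ax": 0,"ay": 0,"az": -0.39},
  {"fingers": 0,"dx": 0,"dy": 0,"dz": 0,"ax": 0,"ay": 0,"az": -0.52},
  {"fingers": 0,"dx": 0,"dy": 0,"dz": 0,"ax": 0,"ay": 0,"az": -0.64},
  {"fingers": 0,"dx": 0,"dy": 0,"dz": 0,"ax": 0,"ay": 0,"az": -0.675},
  {"fingers": 0,"dx": 0,"dy": 0,"dz": 0,"ax": 0,"ay": 0,"az": -0.675},
  {"fingers": 0,"dx": 0,"dy": 0,"dz": 0,"ax": 0,"ay": 0,"az": -0.675},
])

```text
time_s: 2.6
eef_pos: [538.7, -93.4, 241.2]
ee_rot: [[-0.945, -0.327, -0.0], [-0.327, 0.945, 0.0], [0.0, 0.0, -1.0]]
ft_force: [0.5, 0.2, 0.0]
grip_width: 0.2
grip_force: 0.0
```

Run:
```python
from workcell import read_state, eyes
import cv2,numpy as np
s=read_state(); print(s['time_s'],s['eef_pos'],np.round(s['ee_rot'],4),s['ft_force'],s['grip_width'])
p,_=eyes.grab_frame('side'); q,_=eyes.grab_frame('top')
cv2.imwrite('pics/a2.png',np.hstack([cv2.resize(p[130:430,240:540],(400,400)),cv2.resize(q[130:430,280:580],(400,400))]))
```

```text
2.6 [538.65292934 -93.39151617 241.1563038 ] [[-9.450e-01 -3.272e-01 -2.000e-04]
 [-3.272e-01  9.450e-01  2.000e-04]
 [ 2.000e-04  2.000e-04 -1.000e+00]] [0.52556446 0.18234768 0.0235281 ] 0.17927644899748602
```

View pics/a2.png

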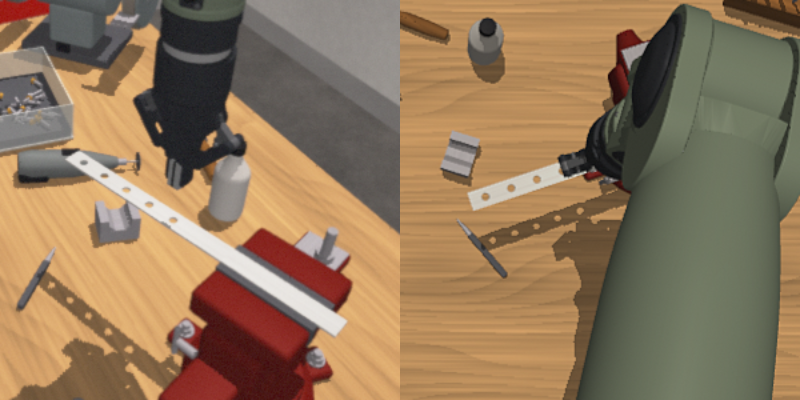

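The hand is shut and pointing straight down above hole 1, near (175,180) in the left half of the picture, with nothing else close by. I'll descend to about 2 mm above the strip, then feel for contact.

Emit:
apply_moves([
  {"fingers": 0,"dx": 0,"dy": 0,"dz": 2,"ax": 0,"ay": 0,"az": 0},
  {"fingers": 0,"dx": 0,"dy": 0,"dz": 3.5,"ax": 0,"ay": 0,"az": 0},
  {"fingers": 0,"dx": 0,"dy": 0,"dz": 4.5,"ax": 0,"ay": 0,"az": 0},
  {"fingers": 0,"dx": 0,"dy": 0,"dz": 5.0,"ax": 0,"ay": 0,"az": 0},
  {"fingers": 0,"dx": 0,"dy": 0,"dz": 5.3,"ax": 0,"ay": 0,"az": 0},
  {"fingers": 0,"dx": 0,"dy": 0,"dz": 5.3,"ax": 0,"ay": 0,"az": 0},
  {"fingers": 0,"dx": 0,"dy": 0,"dz": 5.3,"ax": 0,"ay": 0,"az": 0},
])

```text
time_s: 3.4
eef_pos: [539.1, -93.5, 188.8]
ee_rot: [[-0.945, -0.328, 0.001], [-0.328, 0.945, -0.0], [-0.001, -0.001, -1.0]]
ft_force: [-0.1, -0.0, -0.0]
grip_width: -0.2
grip_force: 0.0
```

Emit:
apply_moves([
  {"fingers": 0,"dx": 0,"dy": 0,"dz": 0.1,"ax": 0,"ay": 0,"az": 0},
  {"fingers": 0,"dx": 0,"dy": 0,"dz": 0.1,"ax": 0,"ay": 0,"az": 0},
  {"fingers": 0,"dx": 0,"dy": 0,"dz": 0.1,"ax": 0,"ay": 0,"az": 0},
])

```text
time_s: 3.7
eef_pos: [538.8, -93.5, 187.5]
ee_rot: [[-0.945, -0.328, 0.0], [-0.328, 0.945, -0.0], [-0.0, -0.0, -1.0]]
ft_force: [-0.1, -0.2, 0.7]
grip_width: -0.3
grip_force: 0.0
```

Emit:
apply_moves([
  {"fingers": 0,"dx": 0,"dy": 0,"dz": 0.1,"ax": 0,"ay": 0,"az": 0},
  {"fingers": 0,"dx": 0,"dy": 0,"dz": 0.1,"ax": 0,"ay": 0,"az": 0},
  {"fingers": 0,"dx": 0,"dy": 0,"dz": 0.1,"ax": 0,"ay": 0,"az": 0},
])

```text
time_s: 4.0
eef_pos: [538.7, -93.4, 186.2]
ee_rot: [[-0.945, -0.328, -0.0], [-0.328, 0.945, 0.0], [0.0, 0.0, -1.0]]
ft_force: [0.8, -0.3, -1.3]
grip_width: -0.2
grip_force: 0.0
```

Emit:
apply_moves([
  {"fingers": 0,"dx": 0,"dy": 0,"dz": 0.1,"ax": 0,"ay": 0,"az": 0},
  {"fingers": 0,"dx": 0,"dy": 0,"dz": 0.1,"ax": 0,"ay": 0,"az": 0},
  {"fingers": 0,"dx": 0,"dy": 0,"dz": 0.1,"ax": 0,"ay": 0,"az": 0},
])

```text
time_s: 4.3
eef_pos: [538.9, -93.5, 185.5]
ee_rot: [[-0.945, -0.328, 0.0], [-0.328, 0.945, -0.0], [-0.0, -0.0, -1.0]]
ft_force: [-1.3, 0.8, 1.7]
grip_width: -0.1
grip_force: 1.0
```

Emit:
apply_moves([
  {"fingers": 0,"dx": 0,"dy": 0,"dz": 0.05,"ax": 0,"ay": 0,"az": 0},
  {"fingers": 0,"dx": 0,"dy": 0,"dz": 0.05,"ax": 0,"ay": 0,"az": 0},
  {"fingers": 0,"dx": 0,"dy": 0,"dz": 0.05,"ax": 0,"ay": 0,"az": 0},
])

```text
time_s: 4.6
eef_pos: [538.9, -93.5, 185.1]
ee_rot: [[-0.945, -0.328, 0.0], [-0.328, 0.945, -0.0], [-0.0, -0.0, -1.0]]
ft_force: [-1.3, 0.4, 4.5]
grip_width: 0.4
grip_force: 2.0
```

Run:
```python
from workcell import read_state, eyes
import numpy as np
F=[]
for i in range(6):
    s=read_state(); F.append(np.r_[s['eef_pos'],s['ft_force']]); eyes.grab_frame('side')
print(np.round(F,2),np.mean(F,0).round(2))
```

```text
[[ 5.3888e+02 -9.3490e+01  1.8505e+02 -1.3100e+00  4.4000e-01  4.4600e+00]
 [ 5.3883e+02 -9.3480e+01  1.8501e+02 -4.9000e-01  9.8000e-01  5.2000e+00]
 [ 5.3887e+02 -9.3500e+01  1.8499e+02 -4.2000e-01  4.5000e-01  4.2400e+00]
 [ 5.3886e+02 -9.3470e+01  1.8497e+02 -9.4000e-01  2.7000e-01  4.6600e+00]
 [ 5.3884e+02 -9.3480e+01  1.8494e+02 -1.7600e+00  4.3000e-01  4.5900e+00]
 [ 5.3885e+02 -9.3470e+01  1.8493e+02 -4.1000e-01  6.0000e-02  3.8500e+00]] [ 5.3885e+02 -9.3480e+01  1.8498e+02 -8.9000e-01  4.4000e-01  4.5000e+00]
```

Contact is light at 4.5 N. Now the stroke, with a slight ramp down to keep the bend angle about constant.

Emit:
apply_moves([
  {"fingers": 0,"dx": 0,"dy": 0.4,"dz": 0.006,"ax": 0,"ay": 0,"az": 0},
  {"fingers": 0,"dx": 0,"dy": 0.8,"dz": 0.012,"ax": 0,"ay": 0,"az": 0},
  {"fingers": 0,"dx": 0,"dy": 1.2,"dz": 0.018,"ax": 0,"ay": 0,"az": 0},
  {"fingers": 0,"dx": 0,"dy": 1.6,"dz": 0.024,"ax": 0,"ay": 0,"az": 0},
  {"fingers": 0,"dx": 0,"dy": 2.0,"dz": 0.03,"ax": 0,"ay": 0,"az": 0},
  {"fingers": 0,"dx": 0,"dy": 2.4,"dz": 0.036,"ax": 0,"ay": 0,"az": 0},
  {"fingers": 0,"dx": 0,"dy": 2.8,"dz": 0.042,"ax": 0,"ay": 0,"az": 0},
  {"fingers": 0,"dx": 0,"dy": 3.2,"dz": 0.048,"ax": 0,"ay": 0,"az": 0},
])

```text
time_s: 5.7
eef_pos: [528.1, -62.8, 184.3]
ee_rot: [[-0.945, -0.328, -0.0], [-0.328, 0.945, 0.0], [0.0, 0.0, -1.0]]
ft_force: [1.0, -1.7, 3.9]
grip_width: 0.1
grip_force: 1.8
```

Emit:
apply_moves([
  {"fingers": 0,"dx": 0,"dy": 0.4,"dz": 0.006,"ax": 0,"ay": 0,"az": 0},
  {"fingers": 0,"dx": 0,"dy": 0.8,"dz": 0.012,"ax": 0,"ay": 0,"az": 0},
  {"fingers": 0,"dx": 0,"dy": 1.2,"dz": 0.018,"ax": 0,"ay": 0,"az": 0},
  {"fingers": 0,"dx": 0,"dy": 1.6,"dz": 0.024,"ax": 0,"ay": 0,"az": 0},
  {"fingers": 0,"dx": 0,"dy": 2.0,"dz": 0.03,"ax": 0,"ay": 0,"az": 0},
  {"fingers": 0,"dx": 0,"dy": 2.4,"dz": 0.036,"ax": 0,"ay": 0,"az": 0},
  {"fingers": 0,"dx": 0,"dy": 2.8,"dz": 0.042,"ax": 0,"ay": 0,"az": 0},
  {"fingers": 0,"dx": 0,"dy": 3.2,"dz": 0.048,"ax": 0,"ay": 0,"az": 0},
])

```text
time_s: 6.5
eef_pos: [517.5, -32.6, 183.7]
ee_rot: [[-0.945, -0.328, -0.0], [-0.328, 0.945, 0.0], [0.0, 0.0, -1.0]]
ft_force: [-0.2, -2.2, 3.1]
grip_width: -0.0
grip_force: 1.4
```

Emit:
apply_moves([
  {"fingers": 0,"dx": 0,"dy": 0.4,"dz": 0.006,"ax": 0,"ay": 0,"az": 0},
  {"fingers": 0,"dx": 0,"dy": 0.8,"dz": 0.012,"ax": 0,"ay": 0,"az": 0},
  {"fingers": 0,"dx": 0,"dy": 1.2,"dz": 0.018,"ax": 0,"ay": 0,"az": 0},
  {"fingers": 0,"dx": 0,"dy": 1.6,"dz": 0.024,"ax": 0,"ay": 0,"az": 0},
  {"fingers": 0,"dx": 0,"dy": 2.0,"dz": 0.03,"ax": 0,"ay": 0,"az": 0},
  {"fingers": 0,"dx": 0,"dy": 2.4,"dz": 0.036,"ax": 0,"ay": 0,"az": 0},
  {"fingers": 0,"dx": 0,"dy": 2.8,"dz": 0.042,"ax": 0,"ay": 0,"az": 0},
  {"fingers": 0,"dx": 0,"dy": 3.2,"dz": 0.048,"ax": 0,"ay": 0,"az": 0},
])

```text
time_s: 7.3
eef_pos: [507.1, -2.4, 183.3]
ee_rot: [[-0.945, -0.328, -0.0], [-0.328, 0.945, 0.0], [0.0, 0.0, -1.0]]
ft_force: [0.5, -1.1, 2.2]
grip_width: -0.0
grip_force: 1.1
```

Emit:
apply_moves([
  {"fingers": 0,"dx": 0,"dy": 0.4,"dz": 0.008,"ax": 0,"ay": 0,"az": 0},
  {"fingers": 0,"dx": 0,"dy": 0.8,"dz": 0.016,"ax": 0,"ay": 0,"az": 0},
  {"fingers": 0,"dx": 0,"dy": 1.2,"dz": 0.024,"ax": 0,"ay": 0,"az": 0},
  {"fingers": 0,"dx": 0,"dy": 1.6,"dz": 0.032,"ax": 0,"ay": 0,"az": 0},
  {"fingers": 0,"dx": 0,"dy": 2.0,"dz": 0.04,"ax": 0,"ay": 0,"az": 0},
  {"fingers": 0,"dx": 0,"dy": 2.4,"dz": 0.048,"ax": 0,"ay": 0,"az": 0},
  {"fingers": 0,"dx": 0,"dy": 2.8,"dz": 0.056,"ax": 0,"ay": 0,"az": 0},
  {"fingers": 0,"dx": 0,"dy": 3.2,"dz": 0.064,"ax": 0,"ay": 0,"az": 0},
])

```text
time_s: 8.1
eef_pos: [496.6, 27.8, 182.7]
ee_rot: [[-0.945, -0.328, -0.0], [-0.328, 0.945, 0.0], [0.0, 0.0, -1.0]]
ft_force: [0.6, -1.3, 2.6]
grip_width: -0.1
grip_force: 0.9
```

Emit:
apply_moves([
  {"fingers": 0,"dx": 0,"dy": 0.4,"dz": 0.008,"ax": 0,"ay": 0,"az": 0},
  {"fingers": 0,"dx": 0,"dy": 0.8,"dz": 0.016,"ax": 0,"ay": 0,"az": 0},
  {"fingers": 0,"dx": 0,"dy": 1.2,"dz": 0.024,"ax": 0,"ay": 0,"az": 0},
  {"fingers": 0,"dx": 0,"dy": 1.6,"dz": 0.03,"ax": 0,"ay": 0,"az": 0},
  {"fingers": 0,"dx": 0,"dy": 1.6,"dz": 0.03,"ax": 0,"ay": 0,"az": 0},
  {"fingers": 0,"dx": 0,"dy": 1.6,"dz": 0.03,"ax": 0,"ay": 0,"az": 0},
])

```text
time_s: 8.7
eef_pos: [491.2, 43.2, 182.3]
ee_rot: [[-0.945, -0.328, -0.001], [-0.328, 0.945, 0.001], [0.0, 0.001, -1.0]]
ft_force: [0.4, 1.2, 1.2]
grip_width: 0.2
grip_force: 0.9
```

Hole 5 is reached and still touching (1.2 N). I'll lift gently, then raise the hand clear.

Emit:
apply_moves([
  {"fingers": 0,"dx": 0,"dy": 0,"dz": -0.1,"ax": 0,"ay": 0,"az": 0},
  {"fingers": 0,"dx": 0,"dy": 0,"dz": -0.2,"ax": 0,"ay": 0,"az": 0},
  {"fingers": 0,"dx": 0,"dy": 0,"dz": -0.4,"ax": 0,"ay": 0,"az": 0},
  {"fingers": 0,"dx": 0,"dy": 0,"dz": -1,"ax": 0,"ay": 0,"az": 0},
  {"fingers": 0,"dx": 0,"dy": 0,"dz": -3,"ax": 0,"ay": 0,"az": 0},
  {"fingers": 0,"dx": 0,"dy": 0,"dz": -6,"ax": 0,"ay": 0,"az": 0},
  {"fingers": 0,"dx": 0,"dy": 0,"dz": -8,"ax": 0,"ay": 0,"az": 0},
  {"fingers": 0,"dx": 0,"dy": 0,"dz": -8,"ax": 0,"ay": 0,"az": 0},
])

```text
time_s: 9.5
eef_pos: [493.4, 42.3, 265.6]
ee_rot: [[-0.945, -0.328, 0.006], [-0.328, 0.945, -0.001], [-0.005, -0.002, -1.0]]
ft_force: [0.4, -0.2, 0.1]
grip_width: -0.1
grip_force: 0.0
```

Emit:
apply_moves([
  {"fingers": 0,"dx": 0,"dy": 0,"dz": 0,"ax": 0,"ay": 0,"az": 0},
  {"fingers": 0,"dx": 0,"dy": 0,"dz": 0,"ax": 0,"ay": 0,"az": 0},
  {"fingers": 0,"dx": 0,"dy": 0,"dz": 0,"ax": 0,"ay": 0,"az": 0},
  {"fingers": 0,"dx": 0,"dy": 0,"dz": 0,"ax": 0,"ay": 0,"az": 0},
  {"fingers": 0,"dx": 0,"dy": 0,"dz": 0,"ax": 0,"ay": 0,"az": 0},
  {"fingers": 0,"dx": 0,"dy": 0,"dz": 0,"ax": 0,"ay": 0,"az": 0},
  {"fingers": 0,"dx": 0,"dy": 0,"dz": 0,"ax": 0,"ay": 0,"az": 0},
  {"fingers": 0,"dx": 0,"dy": 0,"dz": 0,"ax": 0,"ay": 0,"az": 0},
])

```text
time_s: 10.3
eef_pos: [491.5, 42.6, 262.4]
ee_rot: [[-0.945, -0.328, 0.0], [-0.328, 0.945, -0.0], [-0.0, -0.0, -1.0]]
ft_force: [1.3, -0.6, 0.4]
grip_width: -0.0
grip_force: 0.0
```

Run:
```python
from workcell import read_state, eyes
import cv2
s=read_state(); print(s['time_s'],s['eef_pos'],s['ft_force'])
p,_=eyes.grab_frame('side'); cv2.imwrite('pics/e1.png',p)
```

```text
10.3 [491.53056703  42.61445637 262.39625446] [ 1.3072571  -0.64873126  0.352369  ]
```

View pics/e1.png

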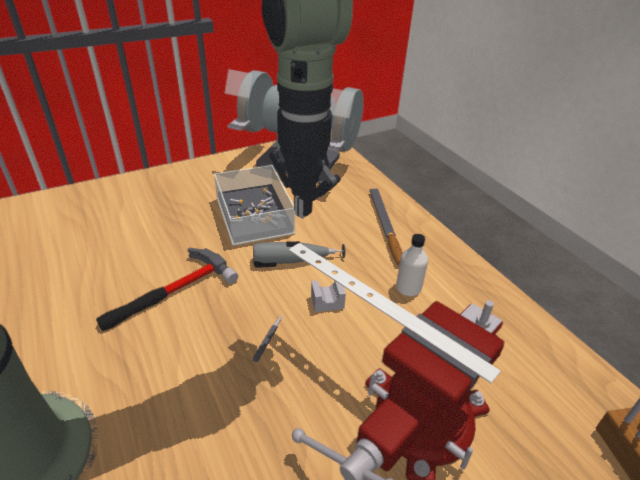

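The strip is back level, with its free end at (295,248), the same as before. The hand is clear at (303,207) and everything around the strip is where it was.

```bash
python3 -c "
from workcell import workorder
print(workorder.sign_off())"
```

```text
the job is handed in; nothing more can be done
None
```

I ran the shut fingertips from hole 1 to hole 5 in one stroke, with contact readings of about 1 to 5 N. Then I lifted the hand clear; the strip is level again, nothing around it has visibly moved, and the job is handed in (no verdict was returned).

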